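Stand the tipped spigot post back in its lane

TASK

One of the three aluminium spigot posts in the feed lane on the plywood board has tipped over. Stand it upright again, spigot up, on the empty marked square in line with the two standing posts, with its sides square to the outline, and leave the two standing posts as they are.

Things in the scene. Friction and masses are not known exactly. Their poses are not given: they have to be found in the camera images.
- post_mid (a point): Aluminium square block 48 x 48 x 72 mm with a round steel spigot (26 mm diameter, 18 mm high) on its head, about 0.3 kg. Point: centre of the square block, 36 mm from the foot face. z axis: foot to spigot; x, y: square to the sides. The tipped post: lies on a side face on the board, left (world +y) of the empty square, spigot roughly to the left, away from the lane (point 24 mm above the board).
- place_centre (a point): Centre of the empty square outline (60 mm, black, flat) on the top of the fixed plywood board, 6 mm above the bench. z up, y along the lane, x straight across the lane, away from the tipped post (roughly world -y). Three such squares lie 125 mm apart along the lane; the other two are occupied.
- post_a_mid (a point): Aluminium square block 48 x 48 x 72 mm with a round steel spigot (26 mm diameter, 18 mm high) on its head, about 0.3 kg. Point: centre of the square block, 36 mm from the foot face. z axis: foot to spigot; x, y: square to the sides. This one stands upright on one of the other two squares, its foot on the board.
- post_b_mid (a point): Aluminium square block 48 x 48 x 72 mm with a round steel spigot (26 mm diameter, 18 mm high) on its head, about 0.3 kg. Point: centre of the square block, 36 mm from the foot face. z axis: foot to spigot; x, y: square to the sides. This one stands upright on the remaining square, its foot on the board.
Things that resemble listed ones, but are neither listed nor needed, are in the scene too. Leave any blue or green look-alike of the part that bears post_mid alone.

How it is judged (in metres and radians):
At the end, for the whole second after the job is handed in: The tipped post stands at rest on its foot on the board, spigot up (within 7 degrees), its centre within 16 mm of the centre of the empty square and its sides within 14 degrees of square to the outline; the two other posts still stand upright (within 7 degrees), each within 15 mm of where it was (angle between each of post_mid, post_a_mid, post_b_mid's own z axis and vertical below 0.12 rad and horizontal distance between post_mid and place_centre below 0.016 m and z of post_mid in the frame of place_centre between 0.031 and 0.041 m and (angle between the x axis of post_mid and the x axis of place_centre, either way round below 0.25 rad or angle between the x axis of post_mid and the y axis of place_centre, either way round below 0.25 rad) and linear speed of post below 0.02 m/s and distance of each of post_a_mid, post_b_mid from where it was at the start of the episode below 0.015 m); the robot touches nothing.
It fails at once if a standing post is knocked over (angle between any of post_a_mid, post_b_mid's own z axis and vertical above 0.6 rad).
It also fails if it takes over 34 s, if anything falls off the work surface, if the arm or the gripper's body presses on something with over 40 N, if the wrist force passes 120 N, or if a joint passes its speed limit or range.

ROBOT

A 6-joint arm with a two-finger parallel gripper is mounted at the origin on the work surface. World frame = base frame: x ahead of the robot, y to its left, z up, the work surface at z = 0. Lengths are in mm, angles in degrees, forces in N, time in s.
With the tool pointing down it reaches from about 350 to 850 mm from the base axis. Payload 8.1 kg.
Tool frame: the origin (TCP) lies between the finger pads; the fingertips stand ahead of it and the grasp point (between the pads) lies 2 mm behind it (nose_length is the z of the fingertips in the tool frame, in mm); z points along the fingers, y is the direction in which the jaws open and shut (so a half turn about z gives the same grasp; the last joint's range is limited). The gripper opens to 85 mm and grips with 20 to 120 N. Pads are 22 mm wide; open, the fingers measure 114 mm over their backs; the gripper's body (76 mm by 85 mm) begins 54 mm behind the grasp point. The pads swing forward as they close: fully open they stand 13 mm farther back than shut.
Start: joints at [61.742, 7.471, 85.268, -0, 87.261, -4.893], TCP at [237.934, 550.811, 248.292] pointing down, gripper open.
Joint ranges: [-169.43, 169.43], [-51.17, 129.36], [1.28, 143.12], [-76.62, 256.62], [0, 156.53], [-152.29, 152.29]. Speed limits (degrees/s): [136.94, 136.94, 159.86, 180, 180, 180].

INTERFACE

Orientations are given as [roll, pitch, yaw] about the fixed x, y, z axes, in that order (R = Rz(yaw) Ry(pitch) Rx(roll)).
In Python, from bench import * gives the robot as it stands.
- The arm moves only by the tool jog_arm, never from a script. Its argument "plan" is a list of rows, each a list of 3 entries, a list of its own where there are three numbers: the turn, a rotation vector about the tool's x, y, z in degrees, then the shift along the tool's x, y, z in m, then the gripper's target within -1 to 1 (fully open at 1, half-way at 0, shut at -1). A call has 1 to 12 rows; each row is the pose to reach, as a shift and turn from the pose commanded when the call began, along the tool's axes at that moment; what a row does not reach only later rows make up. A row lasts 1/8 s, in which the tool goes at most 62.5 mm and 10.7 degrees, less where a joint would pass 70% of its speed; a pose out of reach is approached as far as the arm can. A call with a gripper value outside its range is refused whole. The fingers move at their own pace and stop on an object; "force" is the grip in N (left out, the last holds). Time passes only in rows, so rows that repeat a pose let the fingers close. It gives the time, the measured TCP pose, the force and the opening at its end, in the units of the state.
- sense(): the state, without advancing time (a new reading comes with each control period).
- snapshot(name): name is "scene" or "top"; returns (picture, depth): 400x640x3 uint8, blue, green, red; 400x640 float32, mm along the optical axis (not along the pixel's ray), 0 where there is no reading.
- camera_info(name): a dict with "fov_y" (degrees; the focal length in pixels is half the picture's height over the tangent of half this angle, whatever the lens; pixels are square), "cx", "cy" (the principal point, pixels), "dist_coeffs" ([k1, k2, p1, p2, k3] as OpenCV has them; the pictures are not rectified), "origin" and "orientation" of the camera in the world. Camera axes: x right, y down, z forward; pixel columns grow to the right and rows downward; lengths in mm; the calibration is good to about 2 mm. A picture is of the moment at which its call begins. camera_info takes no time and is no camera call.
- hand_in(): hands the job in, once; it reports no verdict.
The state is a dict: "time": time; "joint_pos": joint angles; "qd": joint speeds; "joint_efforts": joint torques, N m; "tool_pos": TCP position; "tcp_rot": TCP orientation; "ft_force": force on the tool from outside, world axes, zero at the start; "wrist_torque": the same for the moment, N m; "finger_gap": finger opening in mm.
Only numpy, scipy, OpenCV 4.12 (cv2) and the standard library are available. Lean on these libraries where they do the work, as an engineer would, in place of code of your own. Each camera call takes 0.05 s, during which the arm holds its last target.

## Working session

There is one attempt and no reset: what is moved stays moved. The work goes in short steps, Python scripts to look and compute and a tool call to move; the robot and the scene stay as the last step left them, time stands still between calls to the robot, and variables do not carry over. Pictures are saved under pics/ and viewed, and the job is handed in when it is done.

Besides the shell and the picture viewer there is one more tool, called in YAML: its name, and indented under it one key for each argument. jog_arm: Moves the arm, as the interface text tells. Its arguments: {"type":"object","properties":{"plan":{"type":"array","items":{"type":"array"}},"force":{"type":"number"}},"required":["plan"]}

```bash
mkdir -p pics; ls; python3 - <<'E'
from bench import *
import cv2,numpy as np
print(sense())
for n in("scene","top"):
    p,d=snapshot(n); cv2.imwrite(f"pics/{n}0.png",p); np.savez(f"pics/{n}0.npz",p=p,d=d); print(n,camera_info(n))
try: print(nose_length)
except Exception as e: print(e)
E
```

```text
pics
{'time': 0.0, 'joint_pos': array([ 6.17435328e+01,  7.51604233e+00,  8.53317104e+01,  8.02446376e-04,
        8.72604221e+01, -4.89327660e+00]), 'qd': array([-0.0333939 , -0.04249339, -0.00848981,  0.00669782,  0.06170681,
       -0.03381593]), 'joint_efforts': array([ 1.45083846e-03, -5.69381583e+01, -5.00568616e+01,  1.62129213e-04,
        1.43467335e-02,  7.88425223e-05]), 'tool_pos': array([237.66022072, 550.34716115, 247.2113561 ]), 'tcp_rot': array([-1.79892288e+02, -1.00258464e-02,  1.56636761e+02]), 'ft_force': array([ 0.6434845 , -0.16589207,  0.0579606 ]), 'wrist_torque': array([ 0.02800551, -0.01623481, -0.01416785]), 'finger_gap': 85.58860096293385}
scene {'fov_y': 47.502950269446345, 'cx': 326.04989696951804, 'cy': 193.73260525018492, 'dist_coeffs': array([-0.02014683,  0.        ,  0.        ,  0.        ,  0.        ]), 'origin': array([ 958.32217119, -527.587379  ,  722.49875819]), 'orientation': array([-133.41143205,    0.49515329,   40.70290128])}
top {'fov_y': 54.17443080948286, 'cx': 319.2603059689401, 'cy': 200.35760444043615, 'dist_coeffs': array([-0.08378193,  0.        ,  0.        ,  0.        ,  0.        ]), 'origin': array([399.77466527,   5.68707568, 890.36836435]), 'orientation': array([-172.18984168,   -1.00869983,  -90.45650612])}
17.0
```

View pics/scene0.png

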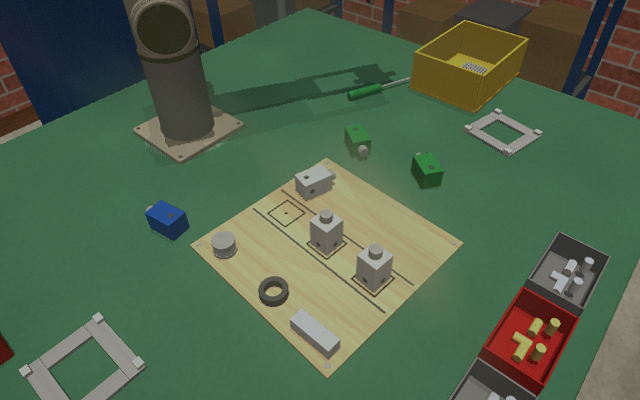

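View pics/top0.png

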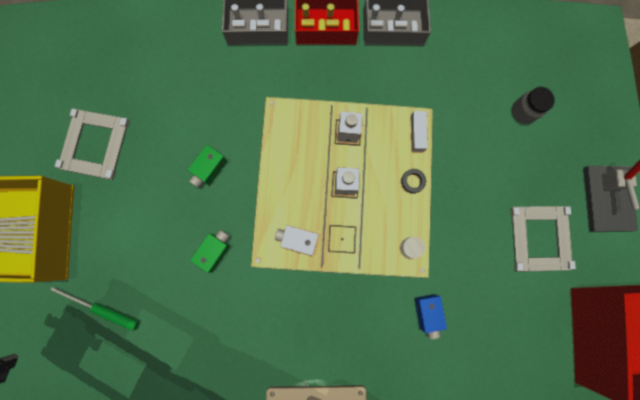

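The scene view shows the tipped post near (315,182) and the empty square near (286,213). In the top view the post is at (299,240) with its spigot at (280,236), the empty square is at (342,239), and the standing posts are at (348,181) and (349,127). Next I'll measure these.

```bash
cat > h.py <<'E'
import numpy as np,cv2
from scipy.spatial.transform import Rotation as R
from bench import camera_info
def cam(n):
    c=camera_info(n); f=200/np.tan(np.radians(c['fov_y']/2))
    K=np.array([[f,0,c['cx']],[0,f,c['cy']],[0,0,1.]])
    return K,c['dist_coeffs'],R.from_euler('xyz',c['orientation'],degrees=True).as_matrix(),c['origin']
def rays(n,uv):
    K,D,Rm,o=cam(n)
    q=cv2.undistortPoints(np.float64(uv).reshape(-1,1,2),K,D).reshape(-1,2)
    return np.c_[q,np.ones(len(q))]@Rm.T,o
def plane(n,uv,z):
    r,o=rays(n,uv); return o+r*((z-o[2])/r[:,2])[:,None]
def cloud(n,d):
    v,u=np.mgrid[0:400,0:640]; r,o=rays(n,np.c_[u.ravel(),v.ravel()])
    return (o+r*d.reshape(-1,1)).reshape(400,640,3)
def project(n,P):
    K,D,Rm,o=cam(n)
    return cv2.projectPoints((np.float64(P).reshape(-1,3)-o)@Rm,np.zeros(3),np.zeros(3),K,D)[0].reshape(-1,2)
E
python3 - <<'E'
from h import *
z=np.load('pics/top0.npz'); p=z['p'];d=z['d']; C=cloud('top',d)
print(camera_info)
for n,box in(('lying',(265,215,325,265)),('a',(325,165,372,205)),('b',(325,105,372,150))):
    x0,y0,x1,y1=box; c=C[y0:y1,x0:x1].reshape(-1,3); 
    hz=c[:,2]; print(n,np.histogram(hz,bins=np.arange(-10,120,6)))
    if n=='lying': m=hz>44
    else: m=(hz>70)&(hz<86)
    q=c[m]; r=cv2.minAreaRect(q[:,:2].astype(np.float32)); print(r, np.median(q[:,2]),q.mean(0),m.sum())
cr=cv2.resize(p[205:270,260:370],None,fx=7,fy=7,interpolation=cv2.INTER_CUBIC); cv2.imwrite('pics/crop0.png',cr)
E
```

```text
<function make.<locals>.<lambda> at 0x7f891a5b9120>
lying (array([   0,   84, 2016,   38,    0,    0,    3,   28,   58,   35,  718,
          5,    0,    0,    0,    0,    0,    0,    0,    0,    0]), array([-10,  -4,   2,   8,  14,  20,  26,  32,  38,  44,  50,  56,  62,
        68,  74,  80,  86,  92,  98, 104, 110, 116]))
((431.48541259765625, 40.53144454956055), (86.54841613769531, 47.979496002197266), 73.7821273803711) 52.609291380325544 [428.67501133  32.89015042  68.83809611] 773
a (array([   0,   44, 1175,   29,   13,   11,   16,   12,    8,   15,   13,
         11,   17,   24,  355,   10,    8,  114,    0,    0,    0]), array([-10,  -4,   2,   8,  14,  20,  26,  32,  38,  44,  50,  56,  62,
        68,  74,  80,  86,  92,  98, 104, 110, 116]))
((557.5966796875, -70.49420166015625), (48.01359176635742, 48.04981231689453), 86.60344696044922) 76.59876674210716 [556.12478904 -69.92621106  76.59347641] 386
b (array([   0,   47, 1337,   54,   14,   21,   18,   24,   16,   18,   21,
         22,   18,   30,  332,   14,   15,  105,    0,    0,    0]), array([-10,  -4,   2,   8,  14,  20,  26,  32,  38,  44,  50,  56,  62,
        68,  74,  80,  86,  92,  98, 104, 110, 116]))
((683.0615234375, -79.50691223144531), (47.950313568115234, 49.84739685058594), 84.37948608398438) 76.56081096913113 [679.8101458  -78.68419667  76.69703781] 366
```

View pics/crop0.png

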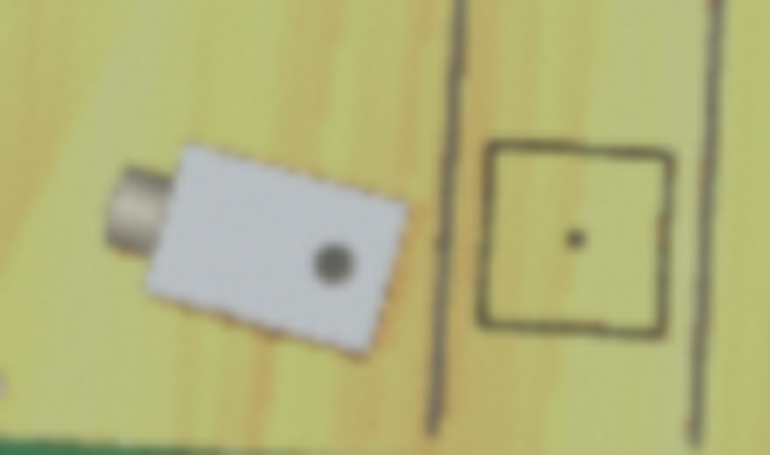

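```bash
python3 - <<'E'
from h import *
f=lambda a:(np.float64(a)+.5)/7-.5+[260,205]
B=plane('top',f([(190,145),(408,207),(368,353),(148,292)]),54)
S=plane('top',f([(487,145),(671,154),(662,333),(482,323)]),6)
dot=plane('top',f([(574,239)]),6)
print(B.round(1),B.mean(0),[np.linalg.norm(B[i]-B[i-1]) for i in range(4)])
print(S.round(1),S.mean(0),dot,[np.linalg.norm(S[i]-S[i-1]) for i in range(4)])
ax=(B[0]+B[3]-B[1]-B[2])[:2]; print('spigot dir deg',np.degrees(np.arctan2(ax[1],ax[0])))
w=(B[0]+B[1]-B[2]-B[3])[:2];print('width dir',np.degrees(np.arctan2(w[1],w[0])))
l=(S[0]+S[1]-S[2]-S[3])[:2]; print('lane dir',np.degrees(np.arctan2(l[1],l[0])))
# standing posts from cloud at head height, check with line
a=np.array([556.8,-70.2]);b=np.array([682,-79]); print(b-a,np.degrees(np.arctan2(*(b-a)[::-1])),2*a-b)
# scene cross check
z=np.load('pics/scene0.npz'); C=cloud('scene',z['d']); c=C[160:200,290:340].reshape(-1,3); q=c[(c[:,2]>49)&(c[:,2]<57)]
print('scene top face',cv2.minAreaRect(q[:,:2].astype(np.float32)),q.mean(0),len(q))
print(project('scene',np.r_[B,S]).round(0).tolist())
cv2.imwrite('pics/crops0.png',cv2.resize(z['p'][155:235,255:345],None,fx=7,fy=7,interpolation=cv2.INTER_CUBIC))
E
```

```text
[[461.   60.1  54. ]
 [441.6  -6.4  54. ]
 [397.5   6.1  54. ]
 [416.3  72.8  54. ]] [429.08806788  33.14585235  54.        ] [np.float64(46.39282491233011), np.float64(69.24518877121201), np.float64(45.847898599716046), np.float64(69.2994947456263)]
[[463.9 -32.8   6. ]
 [460.5 -92.4   6. ]
 [402.9 -88.4   6. ]
 [406.6 -30.5   6. ]] [433.46618462 -61.04780227   6.        ] [[433.29415698 -60.5263475    6.        ]] [np.float64(57.27489129220037), np.float64(59.73773071672144), np.float64(57.73424597116107), np.float64(58.00037018713296)]
spigot dir deg 73.99767204190452
width dir -15.8001160455663
lane dir -3.1077440253886315
[125.2  -8.8] -4.020567103663065 [431.6 -61.4]
scene top face ((428.71307373046875, 34.663238525390625), (72.9119644165039, 52.25101089477539), 73.489501953125) [431.15516974  32.71825292  53.95281345] 492
[[331.0, 174.0], [305.0, 186.0], [294.0, 174.0], [320.0, 163.0], [305.0, 213.0], [285.0, 227.0], [268.0, 214.0], [287.0, 200.0]]
```

View pics/crops0.png

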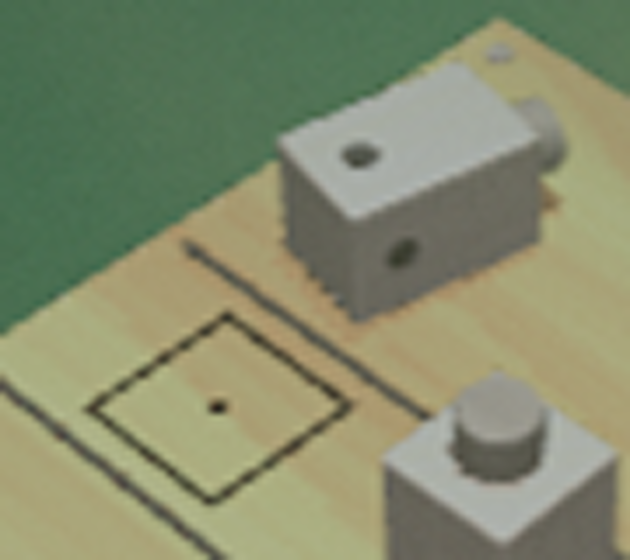

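The scene and top views agree: block centre is about (430,33,30), spigot direction about 74°, place centre (433.3,-60.6), lane direction about -3.5°.

Plan:
- Grip the post across its width with the tool tilted 45° from the spigot side.
- Turn 90° about the jaw axis so the spigot points up. The tool is then tilted 45° the other way, clear of the board and the neighbouring posts.

```bash
cat >> h.py <<'E'
import json
def save(p,Rm): json.dump([list(map(float,p)),Rm.as_rotvec().tolist()],open('cmd.json','w'))
def load():
    p,r=json.load(open('cmd.json')); return np.array(p),R.from_rotvec(r)
def rel(p,Rm):
    p0,R0=load(); return (R0.inv()*Rm).as_rotvec(degrees=True).round(2).tolist(), (R0.inv().apply(np.array(p)-p0)/1000).round(4).tolist()
def apply(rv,sh):   # update the commanded pose after a fully reached call
    p0,R0=load(); save(p0+R0.apply(np.array(sh)*1000),R0*R.from_rotvec(rv,degrees=True))
def frame(a_deg,t_deg,final):
    a=np.array([np.cos(np.radians(a_deg)),np.sin(np.radians(a_deg)),0]);Z=np.array([0,0,1.]);t=np.radians(t_deg)
    v=(np.cos(t)*a-np.sin(t)*Z) if final else (-np.sin(t)*a-np.cos(t)*Z)
    y=np.cross(a,Z); x=np.cross(y,v)
    return R.from_matrix(np.c_[x,y,v]),a,v
BC=np.array([430,33.3,30.]);PC=np.array([433.4,-60.8,42.])
E
python3 - <<'E'
from h import *
save([237.934,550.811,248.292],R.from_euler('xyz',[180,0,156.635],degrees=True))
R1,a,v=frame(74,45,False); R2,a2,v2=frame(86.5,45,True)
print(R1.as_matrix().round(2), R2.as_matrix().round(2))
g=BC+8*a+np.array([0,0,4.])
tcp=g+2*v; pre=tcp-130*v
print(tcp,pre); print(rel(pre,R1))
E
```

```text
[[ 0.19  0.96 -0.19]
 [ 0.68 -0.28 -0.68]
 [-0.71 -0.   -0.71]] [[ 0.04  1.    0.04]
 [ 0.71 -0.06  0.71]
 [ 0.71  0.   -0.71]]
[431.81528876  39.63066424  32.58578644] [457.15294441 127.99357052 124.50966799]
([32.32, -36.77, 78.04], [-0.3689, -0.3012, 0.1238])
```

jog_arm:
  plan:
    - [[3.2, -3.7, 7.8], [-0.037, -0.03, 0.012], 1]
    - [[6.4, -7.4, 15.6], [-0.074, -0.06, 0.025], 1]
    - [[9.7, -11.0, 23.4], [-0.111, -0.09, 0.037], 1]
    - [[12.9, -14.7, 31.2], [-0.148, -0.12, 0.05], 1]
    - [[16.1, -18.4, 39.0], [-0.184, -0.151, 0.062], 1]
    - [[19.4, -22.1, 46.8], [-0.221, -0.181, 0.074], 1]
    - [[22.6, -25.7, 54.6], [-0.258, -0.211, 0.087], 1]
    - [[25.8, -29.4, 62.4], [-0.295, -0.241, 0.099], 1]
    - [[29.1, -33.1, 70.2], [-0.332, -0.271, 0.111], 1]
    - [[32.3, -36.8, 78.0], [-0.369, -0.301, 0.124], 1]
    - [[32.3, -36.8, 78.0], [-0.369, -0.301, 0.124], 1]
    - [[32.3, -36.8, 78.0], [-0.369, -0.301, 0.124], 1]
  force: 100

```text
time: 1.6
tool_pos: [457.0, 128.2, 123.9]
tcp_rot: [-179.9, 45.0, 74.1]
ft_force: [-0.3, 0.2, 0.2]
finger_gap: 85.5
```

```bash
python3 - <<'E'
from h import *
from bench import *
apply([32.3,-36.8,78.0],[-0.369,-0.301,0.124])
s=sense(); print(s['joint_pos'].round(1),s['tool_pos'].round(1)); print(load()[0],load()[1].as_euler('xyz',degrees=True))
R1,a,v=frame(74,45,False); tcp=BC+8*a+np.array([0,0,4.])+2*v
print(rel(tcp,R1))
p,d=snapshot('scene'); cv2.imwrite('pics/scene1.png',p)
E
```

```text
[ 30.2  25.2  88.9 -29.8 100.2  50. ] [457.  128.2 123.9]
[457.30216966 128.15321155 124.292     ] [179.97462196  45.00956609  74.02577091]
([0.04, 0.01, 0.02], [-0.0003, -0.0002, 0.13])
```

View pics/scene1.png

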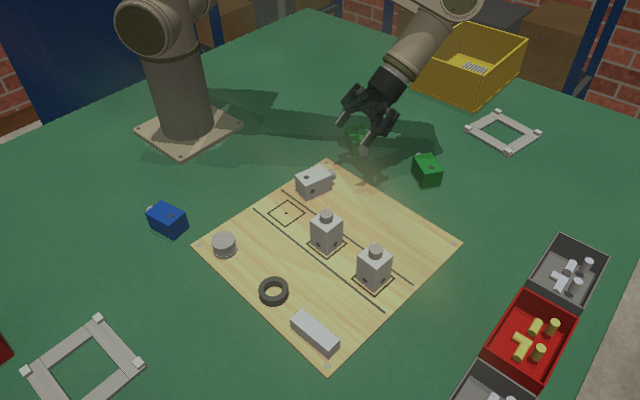

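The picture shows the open gripper, tilted, up and behind the post's spigot end (fingers near (355,110) to (380,130)). The commanded and measured poses agree, so I'm advancing along the tool axis.

jog_arm:
  plan:
    - [[0, 0, 0], [0, 0, 0.03], 1]
    - [[0, 0, 0], [0, 0, 0.06], 1]
    - [[0, 0, 0], [0, 0, 0.085], 1]
    - [[0, 0, 0], [0, 0, 0.105], 1]
    - [[0, 0, 0], [0, 0, 0.12], 1]
    - [[0, 0, 0], [0, 0, 0.13], 1]
    - [[0, 0, 0], [0, 0, 0.13], 1]

```text
time: 2.52
tool_pos: [431.8, 39.5, 32.1]
tcp_rot: [-180.0, 45.0, 74.0]
ft_force: [-0.6, -1.1, 0.1]
finger_gap: 85.4
```

jog_arm:
  plan:
    - [[0, 0, 0], [0, 0, 0], 0]
    - [[0, 0, 0], [0, 0, 0], -0.3]
    - [[0, 0, 0], [0, 0, 0], -1]
    - [[0, 0, 0], [0, 0, 0], -1]
    - [[0, 0, 0], [0, 0, 0], -1]
    - [[0, 0, 0], [0, 0, 0], -1]
    - [[0, 0, 0], [0, 0, 0], -1]
    - [[0, 0, 0], [0, 0, 0], -1]

```text
time: 3.52
tool_pos: [432.7, 40.2, 33.0]
tcp_rot: [179.9, 45.0, 74.0]
ft_force: [0.0, 4.9, 6.4]
finger_gap: 47.1
```

```bash
python3 - <<'E'
from h import *
from bench import *
apply([0,0,0],[0,0,.13])
p,d=snapshot('scene'); cv2.imwrite('pics/g1.png',cv2.resize(p[90:240,220:420],None,fx=4,fy=4))
p,d=snapshot('top'); cv2.imwrite('pics/g1t.png',cv2.resize(p[165:285,220:380],None,fx=5,fy=5))
print(sense()['ft_force'])
p0,R0=load(); print(rel(p0+[0,0,60],R0))
E
```

```text
[-0.34390868  3.58806632  5.17324139]
([0.0, 0.0, 0.0], [-0.0424, 0.0, -0.0424])
```

View pics/g1.png

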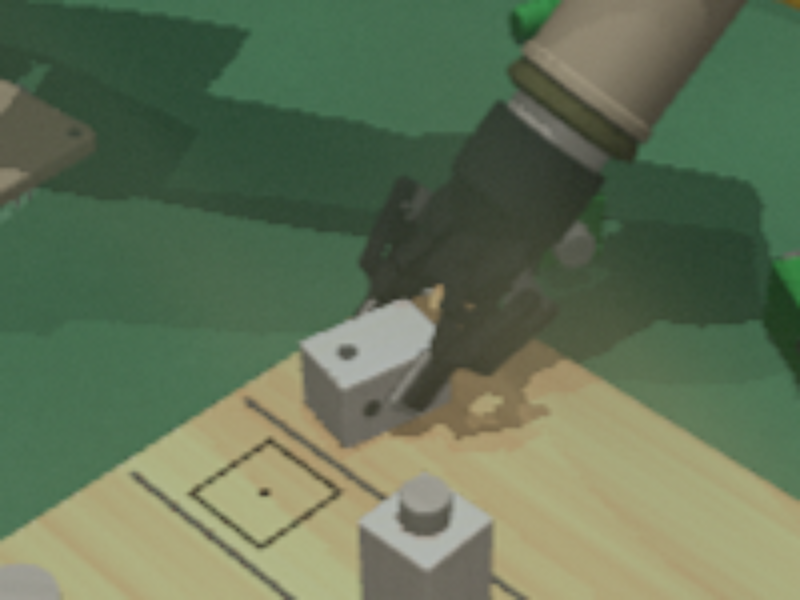

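View pics/g1t.png

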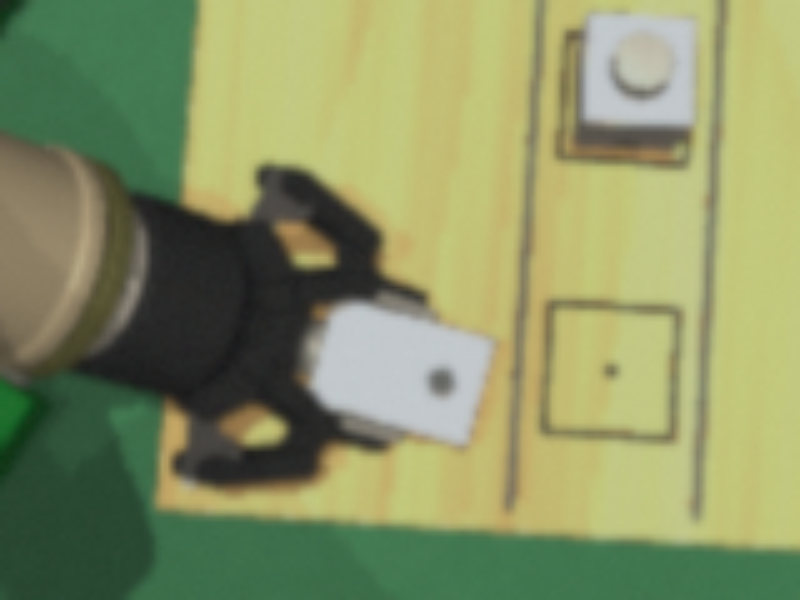

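The grip is good: the pads sit on both side faces with a gap of 47 mm. Now I'll lift.

jog_arm:
  plan:
    - [[0, 0, 0], [-0.007, 0, -0.007], -1]
    - [[0, 0, 0], [-0.02, 0, -0.02], -1]
    - [[0, 0, 0], [-0.04, 0, -0.04], -1]
    - [[0, 0, 0], [-0.06, 0, -0.06], -1]
    - [[0, 0, 0], [-0.07, 0, -0.07], -1]
    - [[0, 0, 0], [-0.07, 0, -0.07], -1]
  force: 110

```text
time: 4.38
tool_pos: [432.7, 40.1, 132.4]
tcp_rot: [179.8, 44.9, 73.9]
ft_force: [-0.6, 0.3, -2.9]
finger_gap: 47.2
```

```bash
python3 - <<'E'
from h import *
from bench import *
apply([0,0,0],[-.07,0,-.07])
s=sense(); print(s['tool_pos'],s['ft_force'],s['finger_gap'],s['joint_pos'].round(1))
R1,a,v=frame(74,45,False); R2,a2,v2=frame(86.5,45,True)
c=R1.inv().apply(-(8*a+np.array([0,0,4.])+2*v)); print('c',c)
tcp2=PC-R2.apply(c); print(tcp2)
print(rel(tcp2+[0,0,50],R2))
E
```

```text
[432.6976081   40.05691485 132.42105114] [-0.62093023  0.28548029 -2.86372672] 47.184906063543714 [ 23.8  15.2 100.5 -33.1  95.6  46. ]
c [-2.82842712e+00 -8.63573707e-16  6.48528137e+00]
[433.24214151 -63.38096342  48.58578644]
([0.02, 89.62, -13.83], [-0.0467, 0.0295, 0.0931])
```

jog_arm:
  plan:
    - [[0, 9.0, -1.4], [-0.004, 0.003, 0.009], -1]
    - [[0, 17.9, -2.8], [-0.009, 0.006, 0.019], -1]
    - [[0, 26.9, -4.1], [-0.014, 0.009, 0.028], -1]
    - [[0, 35.8, -5.5], [-0.019, 0.012, 0.037], -1]
    - [[0, 44.8, -6.9], [-0.023, 0.015, 0.047], -1]
    - [[0, 53.8, -8.3], [-0.028, 0.018, 0.056], -1]
    - [[0, 62.7, -9.7], [-0.033, 0.021, 0.065], -1]
    - [[0, 71.7, -11.1], [-0.037, 0.024, 0.074], -1]
    - [[0, 80.7, -12.4], [-0.042, 0.027, 0.084], -1]
    - [[0, 89.6, -13.8], [-0.047, 0.029, 0.093], -1]
    - [[0, 89.6, -13.8], [-0.047, 0.029, 0.093], -1]
    - [[0, 89.6, -13.8], [-0.047, 0.029, 0.093], -1]

```text
time: 5.88
tool_pos: [432.3, -63.1, 98.2]
tcp_rot: [-179.9, -44.9, 86.3]
ft_force: [0.4, -0.5, -2.4]
finger_gap: 46.8
```

```bash
python3 - <<'E'
from h import *
from bench import *
s=sense(); print(s['tool_pos'],s['tcp_rot'],s['ft_force'],s['finger_gap'],s['joint_pos'].round(1))
apply([0,89.6,-13.8],[-.047,.029,.093]); p0,R0=load(); print(p0,R0.as_euler('xyz',degrees=True))
for n in('scene','top'):
    p,d=snapshot(n); np.savez(f'pics/{n}2.npz',p=p,d=d); cv2.imwrite(f'pics/{n}2.png',p)
E
```

```text
[432.33125416 -63.07674761  98.24117979] [-179.85291066  -44.89105803   86.33200561] [ 0.41969519 -0.47583012 -2.43826155] 46.82279611672863 [-42.1  11.2 109.5  33.5  91.  -47.6]
[432.70702409 -63.38833195  98.87712386] [179.98044537 -44.9718422   86.48675008]
```

View pics/scene2.png

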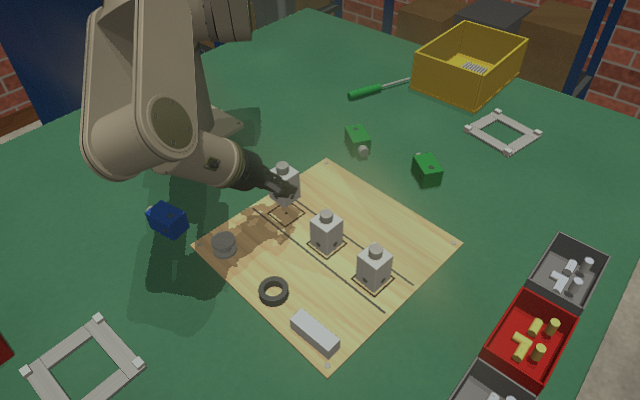

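View pics/top2.png

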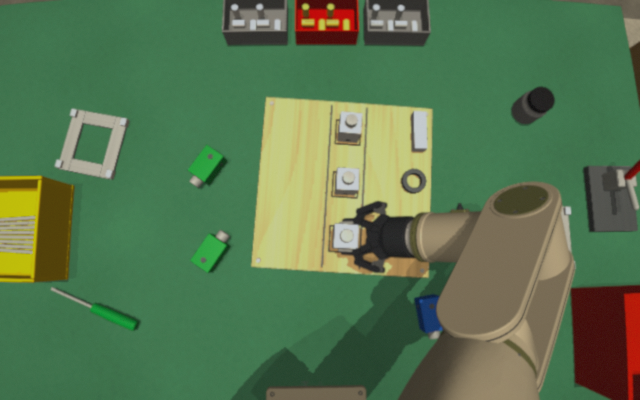

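```bash
python3 - <<'E'
from h import *
z=np.load('pics/top2.npz'); C=cloud('top',z['d'])
c=C[205:265,320:372].reshape(-1,3); h=np.histogram(c[:,2],bins=np.arange(0,170,6)); print(h)
q=c[(c[:,2]>140)&(c[:,2]<150)]; print('spigot',q.mean(0),len(q),cv2.minAreaRect(q[:,:2].astype(np.float32)))
q=c[(c[:,2]>120)&(c[:,2]<131)]; print('head',q.mean(0),np.median(q[:,2]),len(q),cv2.minAreaRect(q[:,:2].astype(np.float32)))
z=np.load('pics/scene2.npz'); C2=cloud('scene',z['d'])
P=np.r_[C.reshape(-1,3),C2.reshape(-1,3)]
# arm lowest points seen by scene camera around the blue block
m=(P[:,1]<-130)&(P[:,1]>-420)&(P[:,0]>150)&(P[:,0]<480)&(P[:,2]>60); 
for y in range(-400,-120,30):
    k=m&(abs(P[:,1]-y)<15); print(y,np.sort(P[k,2])[:4].round(0),k.sum())
s=C2[150:215,255:310].reshape(-1,3); s=s[(s[:,1]>-90)&(s[:,1]<-30)&(s[:,0]>400)&(s[:,0]<470)&(s[:,2]>40)]
print(s.min(0),s.max(0),len(s))
for n,f in(('scene',(255,150,320,235)),('top',(315,200,395,275))):
    p=np.load(f'pics/{n}2.npz')['p'][f[1]:f[3],f[0]:f[2]]; cv2.imwrite(f'pics/{n}2c.png',cv2.resize(p,None,fx=7,fy=7,interpolation=cv2.INTER_CUBIC))
E
```

```text
(array([1246,  371,    0,    0,    0,    0,    0,    0,    0,    3,    4,
          5,    2,    3,    5,    6,   32,   43,   48,   48,  361,  301,
        123,  152,  170,  119,   47,   13]), array([  0,   6,  12,  18,  24,  30,  36,  42,  48,  54,  60,  66,  72,
        78,  84,  90,  96, 102, 108, 114, 120, 126, 132, 138, 144, 150,
       156, 162, 168]))
spigot [436.82713518 -78.82120682 144.79509217] 301 ((436.5032653808594, -78.11626434326172), (57.751522064208984, 112.8843994140625), 88.48796081542969)
head [433.85409777 -68.06781113 125.77892423] 125.7275682909767 642 ((434.23199462890625, -72.92509460449219), (72.29653930664062, 105.13813781738281), 88.57640075683594)
-400 [] 0
-370 [283. 285. 286. 287.] 1330
-340 [280. 280. 280. 281.] 3726
-310 [280. 280. 281. 281.] 4186
-280 [249. 255. 256. 256.] 5649
-250 [221. 224. 226. 227.] 6697
-220 [198. 199. 199. 200.] 8328
-190 [163. 167. 168. 168.] 7356
-160 [158. 159. 160. 160.] 6064
-130 [141. 142. 143. 143.] 2597
[404.60816048 -89.92104409  54.69835551] [469.93620374 -34.91815761 149.52784255] 724
```

View pics/scene2c.png

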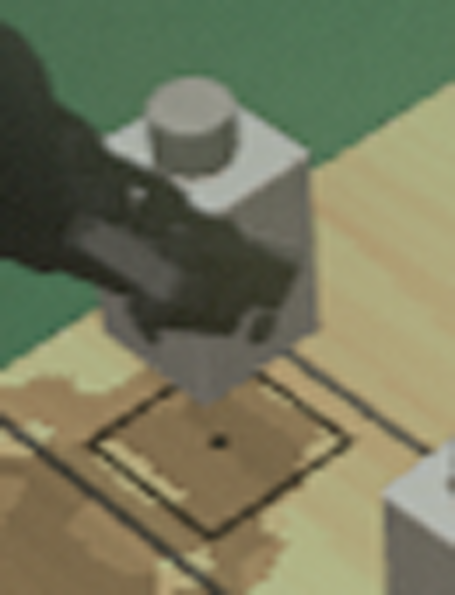

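View pics/top2c.png

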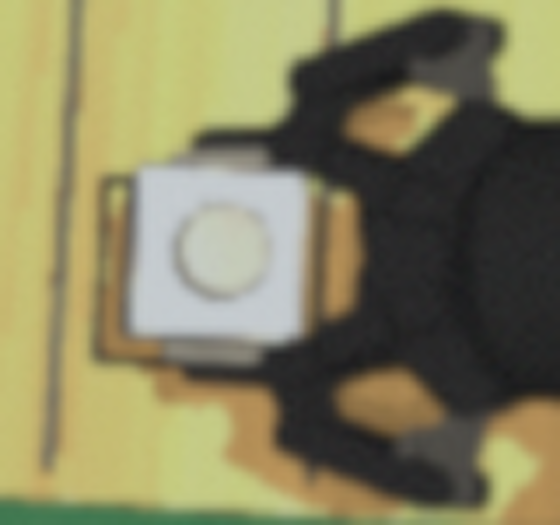

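```bash
python3 - <<'E'
from h import *
f=lambda a:(np.float64(a)+.5)/7-.5+[315,200]
H=plane('top',f([(135,168),(308,173),(304,339),(128,335)]),127); print(H.round(1),H.mean(0),[np.linalg.norm(H[i]-H[i-1]).round(1) for i in range(4)])
w=(H[0]+H[1]-H[2]-H[3])[:2]; print(np.degrees(np.arctan2(w[1],w[0])))
w=(H[0]+H[3]-H[2]-H[1])[:2]; print(np.degrees(np.arctan2(w[1],w[0])))
print('spigot',plane('top',f([(223,250)]),145))
g=lambda a:(np.float64(a)+.5)/7-.5+[255,150]
print('scene spigot top',plane('scene',g([(192,103)]),145), 'foot corner near',plane('scene',g([(207,404)]),55),'foot right',plane('scene',g([(318,328)]),55))
print('expected foot corners', [(433.4+24*sx,-60.8+24*sy) for sx,sy in((1,-1),(1,1))])
print(plane('scene',[[286,213]],6))
z=np.load('pics/top2.npz'); C=cloud('top',z['d'])
for n,box in (('head',(334,225,343,247)),('spig',(343,232,350,240))):
    x0,y0,x1,y1=box; c=C[y0:y1,x0:x1].reshape(-1,3); print(n,np.median(c,0))
E
```

```text
[[458.4 -36.8 127. ]
 [456.6 -85.3 127. ]
 [410.4 -83.2 127. ]
 [412.  -34.3 127. ]] [434.34152359 -59.8884862  127.        ] [np.float64(46.5), np.float64(48.5), np.float64(46.3), np.float64(49.0)]
-2.824166849360748
88.05729340138018
spigot [[434.46398497 -59.486103   145.        ]]
scene spigot top [[433.96303478 -59.97311353 145.        ]] foot corner near [[454.05130189 -83.53996487  55.        ]] foot right [[456.92993281 -38.47610752  55.        ]]
expected foot corners [(457.4, -84.8), (457.4, -36.8)]
[[432.61883652 -60.97111554   6.        ]]
head [434.13810551 -44.65222508 125.80632865]
spig [433.25843885 -58.83802859 143.57134572]
```

The post is upright over the square, centred at about (434,-60) and square to within 1–2°, with its foot at about z=55. I'm lowering it in a straight line.

```bash
python3 - <<'E'
from h import *
p0,R0=load()
for d in (44,50): print(d,rel(p0-[.4,.7,d],R0))
E
```

```text
44 ([0.0, 0.0, 0.0], [-0.0316, -0.0004, 0.0306])
50 ([0.0, 0.0, 0.0], [-0.0358, -0.0004, 0.0349])
```

jog_arm:
  plan:
    - [[0, 0, 0], [-0.01, 0, 0.01], -1]
    - [[0, 0, 0], [-0.02, 0, 0.02], -1]
    - [[0, 0, 0], [-0.027, 0, 0.027], -1]
    - [[0, 0, 0], [-0.0315, 0, 0.0305], -1]
    - [[0, 0, 0], [-0.0315, 0, 0.0305], -1]
    - [[0, 0, 0], [-0.0315, 0, 0.0305], -1]

```text
time: 6.72
tool_pos: [432.9, -64.3, 55.2]
tcp_rot: [180.0, -45.0, 86.5]
ft_force: [-0.2, -0.1, -1.8]
finger_gap: 46.6
```

jog_arm:
  plan:
    - [[0, 0, 0], [-0.001, 0, 0.001], -1]
    - [[0, 0, 0], [-0.002, 0, 0.002], -1]
    - [[0, 0, 0], [-0.0025, 0, 0.0025], -1]
    - [[0, 0, 0], [-0.0025, 0, 0.0025], -1]

```text
time: 7.22
tool_pos: [432.6, -64.1, 51.5]
tcp_rot: [180.0, -45.0, 86.5]
ft_force: [0.4, -0.4, -2.0]
finger_gap: 46.8
```

jog_arm:
  plan:
    - [[0, 0, 0], [-0.0005, 0, 0.0005], -1]
    - [[0, 0, 0], [-0.001, 0, 0.001], -1]
    - [[0, 0, 0], [-0.001, 0, 0.001], -1]

```text
time: 7.6
tool_pos: [432.7, -64.1, 50.1]
tcp_rot: [180.0, -45.0, 86.5]
ft_force: [-0.1, 0.5, -2.9]
finger_gap: 47.0
```

jog_arm:
  plan:
    - [[0, 0, 0], [-0.0005, 0, 0.0005], -1]
    - [[0, 0, 0], [-0.0005, 0, 0.0005], -1]
    - [[0, 0, 0], [-0.0005, 0, 0.0005], -1]

```text
time: 7.98
tool_pos: [432.7, -64.2, 50.0]
tcp_rot: [180.0, -45.0, 86.5]
ft_force: [-3.4, -1.0, 6.3]
finger_gap: 47.0
```

Contact: Fz rose from −2.9 to +6.3 N, so the foot is on the board. Releasing.

jog_arm:
  plan:
    - [[0, 0, 0], [0, 0, 0], 0.25]
    - [[0, 0, 0], [0, 0, 0], 0.4]
    - [[0, 0, 0], [0, 0, 0], 0.7]
    - [[0, 0, 0], [0, 0, 0], 0.9]
    - [[0, 0, 0], [0, 0, 0], 0.9]
    - [[0, 0, 0], [0, 0, 0], 0.9]

```text
time: 8.72
tool_pos: [432.7, -64.1, 49.4]
tcp_rot: [180.0, -45.0, 86.5]
ft_force: [0.0, 0.1, -0.5]
finger_gap: 80.9
```

```bash
python3 - <<'E'
from h import *
from bench import *
s=sense(); print(s['ft_force'],s['finger_gap'])
p,d=snapshot('scene'); cv2.imwrite('pics/s3.png',cv2.resize(p[130:300,180:420],None,fx=3,fy=3,interpolation=cv2.INTER_CUBIC))
E
```

```text
[ 0.01357712  0.05159444 -0.54440046] 80.8764038300099
```

View pics/s3.png

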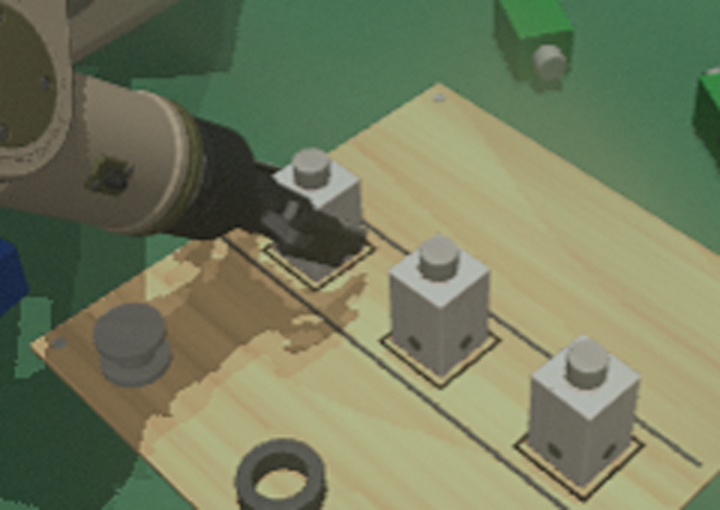

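The post stands inside its outline (crop (315,230)) and the fingers are open and clear of it. I'm retreating along the tool axis.

jog_arm:
  plan:
    - [[0, 0, 0], [0, 0, -0.01], 1]
    - [[0, 0, 0], [0, 0, -0.03], 1]
    - [[0, 0, 0], [0, 0, -0.06], 1]
    - [[0, 0, 0], [0, 0, -0.1], 1]
    - [[0, 0, 0], [0, 0, -0.14], 1]
    - [[0, 0, 0], [0, 0, -0.16], 1]
    - [[0, 0, 0], [0, 0, -0.16], 1]
    - [[0, 0, 0], [0, 0, -0.16], 1]

```text
time: 9.78
tool_pos: [425.2, -176.0, 161.6]
tcp_rot: [-179.9, -45.1, 86.4]
ft_force: [-0.3, 0.9, 0.2]
finger_gap: 85.1
```

```bash
python3 - <<'E'
from h import *
from bench import *
s=sense(); print(s['ft_force'],s['qd'].round(1))
p2,d2=snapshot('scene'); p,d=snapshot('top'); np.savez('pics/top4.npz',p=p,d=d)
cv2.imwrite('pics/s4.png',cv2.resize(p2[130:300,180:420],None,fx=3,fy=3,interpolation=cv2.INTER_CUBIC))
cv2.imwrite('pics/t4.png',cv2.resize(p[205:270,300:380],None,fx=7,fy=7,interpolation=cv2.INTER_CUBIC))
C=cloud('top',d)
for n,box in(('post',(322,215,372,260)),('a',(325,165,372,205)),('b',(325,105,372,150))):
    x0,y0,x1,y1=box; c=C[y0:y1,x0:x1].reshape(-1,3); hz=c[:,2]
    q=c[(hz>70)&(hz<86)]; t=c[(hz>90)&(hz<100)]
    print(n,cv2.minAreaRect(q[:,:2].astype(np.float32)),np.median(q[:,2]).round(1),'spigot',t.mean(0).round(1),len(t))
E
```

```text
[-0.26228548  0.92592938  0.20764052] [0.4 0.2 0.7 0.1 0.1 0. ]
post ((434.2985534667969, -62.33229064941406), (48.17070388793945, 47.982460021972656), 86.350341796875) 76.6 spigot [434.3 -62.   94.5] 119
a ((557.4531860351562, -70.35415649414062), (48.11431121826172, 48.06991958618164), 86.9580078125) 76.5 spigot [557.2 -70.2  94.4] 118
b ((682.7970581054688, -79.51576232910156), (48.22814178466797, 49.01899719238281), 84.64623260498047) 76.6 spigot [682.3 -79.3  94.4] 114
```

View pics/s4.png

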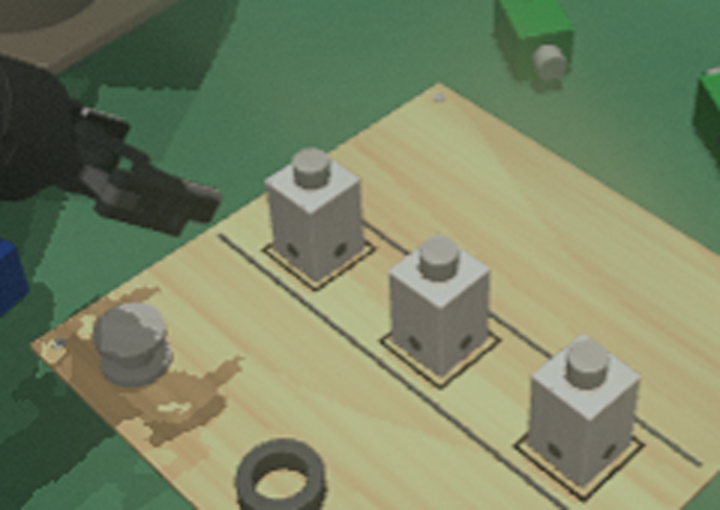

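View pics/t4.png

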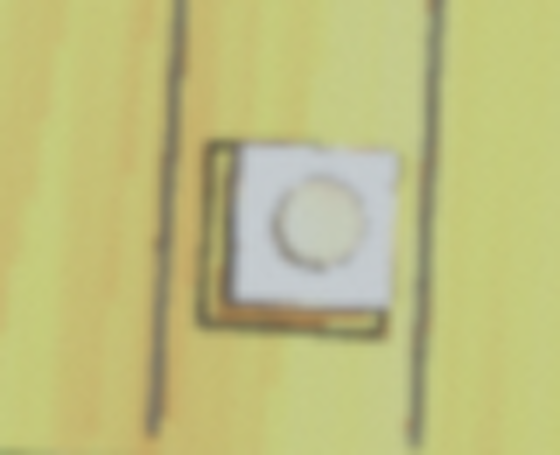

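All three posts stand in line, each inside its outline, and the gripper is well clear. The placed post is about 2 mm from the square's centre and square to within about 1°, and posts a and b haven't moved.

```bash
python3 - <<'E'
from bench import *
hand_in(); print(sense()['time'])
E
```

```text
the job is handed in; nothing more can be done
the job is handed in; nothing more can be done
```

The tipped post is standing upright, spigot up, on the empty square, and I handed the job in at about 10 s of the 34 s allowed. No verdict was reported.

**What I did:** I gripped the post across its sides with the tool tilted 45° and lifted it. I then turned it 90° about the jaw axis and lowered it until the foot touched the board (the upward force rose to about 6 N). After that I opened the fingers and backed off along the tool axis.

**Last checks, from the cameras after retreat:**

| Check | Measured | Limit |
|---|---|---|
| Placed post, distance from square centre | about 2 mm: (434.3, −62.2) against (433.4, −60.8) | 16 mm |
| Placed post, sides against the outline | within about 1° | 14° |
| Posts a and b, shift since the start | under 1 mm | 15 mm |

- **Upright:** the placed post's head height reads the same as the two standing posts, and its spigot is centred over the head.
- **Clearance:** the gripper is well away from everything, with under 1 N at the wrist.
- **Disagreements:** the top camera's depth reads heights about 1.4 mm low. The scene and top views differed by about 1 mm in position. Neither affects the result.

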